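# Free the wedged battery pack and put it on charge

### The job

The battery pack is wedged aslant in one bay of the red storage case, its two end corners caught under the lips. Take the spirit level off the case and put it down lengthwise on the rubber mat, then turn the pack flat in its bay to free its corners, lift it out and set it down flat, rail up, in the shallow pocket of the charger. Leave the torch in the other bay and the screwdriver on the mat where they are, and let go at the end.

Things in the scene. Friction and masses are not known exactly. Their poses are not given: they have to be found in the camera images.
- case: Red plastic storage case, fixed, 188 (x) x 190 (y) x 80 high, walls 8 thick; origin under its centre, z up. Two open bays side by side, centred at y = +45 and -45, each 84 wide, 172 long inside (x -86 to +86), floor 6 above the bench, with a 6 mm wall 74 high between. A cross-rib stands on each bay's floor at x = +14 to +24, its top 29 above the bench
- opening (a point): Middle of the case's rim, 80 above the bench, axes as the case's. At both ends (-x and +x) a 6 mm thick lip at the rim reaches inwards over the bays, so the opening is only 138 long (x -69 to +69) while the bays below are 172 long. The side walls have no lips
- pack: Black battery pack, 0.5 to 0.8 kg, body 130 (x) x 72 (y) x 64 (z), origin at the body's centre. Starts over the rib in either bay, long axis along the bay, tilted 20 degrees about its y: its -x end down at the case's -x end, +x end up. So tilted it is 144 long, and both end corners (top of the low end, foot of the high end) are some 3 beyond the edges of the lips, 8 and 24 under them
- rail (a point): Top centre of the pack's grey grip rail, 58 along the pack's z from its origin, axes as the pack's. The rail is 56 (x) x 36 (y) x 26 high, centred on the pack's top; grip it across its 36 mm. Moving the tilted pack 7 mm along the bay towards its high end (raised 5 mm, or it drags on the rib) clears the low end's corner of its lip; then the high end can swing down. The pack passes the opening within about 7 degrees of flat
- level: Aluminium spirit level, a straight bar 220 (x) x 22 (y) x 46 (z), 0.25 kg, origin under its centre, z up. At the start it stands on its 22 mm wide edge across the rim of the case near the -x end, across both bays, underside 80 above the bench; the bar hinders the pack. Grip it across its 22 mm width near its middle: there the wall between the bays leaves room for the fingers beside the pack's rail
- level_mid (a point): The centre of the spirit level's bar (23 above its underside)
- mat: Dark rubber mat, fixed, 300 (x) x 130 (y) x 3 thick; origin under its centre. A screwdriver lies on it along its +y edge; the rest is clear
- charger: Black charger, fixed, 196 (x) x 124 (y) x 30 high; origin under its centre, z up. On top a pocket 142 (x) x 84 (y) for the pack, bounded by low 8 mm thick walls 10 high; either end of the pack may face either way
- seat (a point): Centre of the charger pocket's floor, 30 above the bench; axes as the charger's. A pack set down there has its origin 32 above this point
- torch: Small dark torch, 75 long, 35 thick, lying on the floor of the bay without the pack; leave it
- driver: Screwdriver, 180 long, handle about 30 thick, lying along the mat's +y edge, its centre about 44 from the mat's middle line; leave it
Mind the look-alikes: they are no part of the job. Several things have the shape of the level; the one meant has the colours described above. What is shaped like the pack but green is not meant.

How it is judged (in metres and radians):
On the way, in this order (a step that is already met when the one before it is completed fails the run):
1. the spirit level lies on the mat, lengthwise, and is let go (x of level_mid in the frame of mat between -0.045 and 0.045 m and y of level_mid in the frame of mat between -0.058 and 0.058 m and height (world z) of level_mid below 0.034 m and angle between the x axis of level and the x axis of mat, either way round below 0.25 rad and contact force between the fingers and level below 0.2 N), for 0.1 s.
2. the pack has been turned flat (within 8 degrees) while its foot is still below the rim of its bay (angle between pack's own z axis and vertical below 0.14 rad and z of pack in the frame of case below 0.111 m and x of pack in the frame of case between -0.03 and 0.03 m and y of pack in the frame of case between -0.06 and 0.06 m).
3. the pack is lifted clear of the case (z of pack in the frame of case above 0.119 m).
At the end, for the whole second after the job is handed in: Pack flat (within 0.06 rad), at rest on the charger pocket's floor, centred within 12 mm, long axes within 0.15 rad; level on the mat, its middle within 45 mm lengthwise and 58 mm crosswise of the mat's, within 0.25 rad of its long axis; both released (z of pack in the frame of seat between 0.026 and 0.036 m and horizontal distance between pack and seat below 0.012 m and angle between pack's own z axis and vertical below 0.06 rad and angle between the x axis of pack and the x axis of charger, either way round below 0.15 rad and linear speed of pack below 0.02 m/s and x of level_mid in the frame of mat between -0.045 and 0.045 m and y of level_mid in the frame of mat between -0.058 and 0.058 m and height (world z) of level_mid below 0.034 m and angle between the x axis of level and the x axis of mat, either way round below 0.25 rad and contact force between the fingers and pack below 0.2 N); the robot touches nothing.
It fails at once if the torch is moved by more than 30 mm (distance of torch from where it was at the start of the episode above 0.03 m).
It fails at once if the screwdriver is moved by more than 30 mm (distance of driver from where it was at the start of the episode above 0.03 m).
It also fails if it takes over 67 s, if anything falls off the work surface, if the arm or the gripper's body presses on something with over 40 N, if the wrist force passes 120 N, or if a joint passes its speed limit or range.

### The arm

A 6-joint arm with a two-finger parallel gripper is mounted at the origin on the work surface. World frame = base frame: x ahead of the robot, y to its left, z up, the work surface at z = 0. Lengths are in mm, angles in rad, forces in N, time in s.
With the tool pointing down it reaches from about 350 to 775 mm from the base axis. Payload 7.3 kg.
Tool frame: the origin (TCP) lies on the centre line of the jaws, within the pads' length; the fingertips stand 17 mm ahead of it and the grasp point (between the pads) lies 2 mm behind it; z points along the fingers, y is the line along which they close (so a half turn about z gives the same grasp; the last joint's range is limited). The gripper opens to 92 mm and grips with 3 to 60 N. Pads are 19 mm wide; open, the fingers measure 130 mm over their backs; the gripper's body (75 mm by 190 mm) begins 47 mm behind the grasp point.
Start: joints at [1.06, 0.342, 1.524, -0, 1.275, -0.146], TCP at [187.286, 490.476, 243.741] pointing down, gripper open.
Joint ranges: [-2.53, 2.53], [-0.77, 2.02], [0.04, 2.7], [-1, 4.14], [0.28, 2.66], [-3.11, 3.11]. Speed limits (rad/s): [2.57, 2.57, 3.14, 3.14, 3.14, 3.14].

### API

Orientations are given as [roll, pitch, yaw] about the fixed x, y, z axes, in that order (R = Rz(yaw) Ry(pitch) Rx(roll)).
In Python, from plant import bot gives the robot as it stands. The module is installed in compiled form; this text tells all that it offers.
- The arm moves only by the shell command python3 -m pendant 'ROWS'. ROWS is JSON, a list of rows, each a list of 3 entries, a list of its own where there are three numbers: the shift along the world's x, y, z as a fraction of full scale, then the turn, a rotation vector about the world's x, y, z as a fraction of full scale, then the opening, from -1 (shut) to 1 (fully open), so that 0 is half open. In form: [[[tx, ty, tz], [rx, ry, rz], claw], ...]. A call has exactly 10 rows; each row shifts and turns the commanded pose from where the row before left it; what a row does not reach is not made up. Full scale, the value 1, is 30 mm for a shift and 0.12 rad for a turn. A row lasts 1/12 s, in which the tool goes at most 41.7 mm and 7.16 degrees, less where a joint would pass 70% of its speed; a pose out of reach is approached as far as the arm can. A call with a number of a shift or a turn outside -1 to 1 is refused whole. A call with a gripper value outside its range is refused whole. The fingers move at their own pace and stop on an object; the grip force is fixed at half the most. Time passes only in rows, so rows that do not move let the fingers close, or fill a call up. It gives the time, the measured TCP pose, the force, the opening and the grip force at its end, in the units of the state.
- bot.get_obs(): the state, without advancing time (a new reading comes with each control period).
- bot.capture(name): name is "side" or "top" or "wrist"; returns the picture (384x512x3 uint8, blue, green, red); there is no depth.
- bot.camera_params(name): a dict with "fovy" (degrees; the focal length in pixels is half the picture's height over the tangent of half this angle, whatever the lens; pixels are square), "cx", "cy" (the principal point, pixels), "distortion" ([k1, k2, p1, p2, k3] as OpenCV has them; the pictures are not rectified), "camera_from_world" (4x4, takes a point from world to camera coordinates). Camera axes: x right, y down, z forward; pixel columns grow to the right and rows downward; lengths in mm; the calibration is good to about 2 mm. A picture is of the moment at which its call begins: read the wrist's pose just before it. camera_params takes no time and is no camera call; for the wrist camera it gives the pose at the moment of the call.
- bot.close_job(): hands the job in; it is judged then, once.
The state is a dict: "time": time; "joint_positions": joint angles; "dq": joint speeds; "tau": joint torques, N m; "tool_pos": TCP position; "tcp_rot": TCP orientation; "contact_force": force on the tool from outside, world axes, zero at the start; "moment": the same for the moment, N m; "grip_width": finger opening in mm; "finger_force": force on a finger pad.
Only numpy, scipy, OpenCV 4.12 (cv2) and the standard library are available. Lean on these libraries where they do the work, as an engineer would, in place of code of your own. Each camera call takes 0.05 s, during which the arm holds its last target. There are 200 camera calls.

## Working session

There is one attempt and no reset: what is moved stays moved. The work goes in short steps, Python scripts to look and compute and a shell command to move; the robot and the scene stay as the last step left them, time stands still between calls to the robot, and variables do not carry over. Pictures are saved under pics/ and viewed, at most 10 in all, crops included, and the job is handed in when it is done.

```bash
mkdir -p pics; cat > h.py <<'E'
import numpy as np, cv2
from plant import bot
def K(n):
    p=bot.camera_params(n); f=192/np.tan(np.radians(p["fovy"])/2)
    return np.array([[f,0,p["cx"]],[0,f,p["cy"]],[0,0,1]]),np.array(p["distortion"],float),np.array(p["camera_from_world"],float)
def ray(n,uv,P=None):
    k,d,T=P or K(n); u=cv2.undistortPoints(np.array(uv,float).reshape(-1,1,2),k,d).reshape(-1,2)
    r=np.c_[u,np.ones(len(u))]@T[:3,:3]; return -T[:3,:3].T@T[:3,3], r
def plane(n,uv,z,P=None):
    c,r=ray(n,uv,P); return c+r*((z-c[2])/r[:,2])[:,None]
def proj(n,X,P=None):
    k,d,T=P or K(n); X=np.array(X,float).reshape(-1,3)
    return cv2.projectPoints(X,cv2.Rodrigues(T[:3,:3])[0],T[:3,3],k,d)[0].reshape(-1,2)
E
python3 - <<'E'
from h import *
for n in ("top","side"):
    im=bot.capture(n); cv2.imwrite(f"pics/{n}0.png",im); p=K(n); print(n,(-p[2][:3,:3].T@p[2][:3,3]).round(),p[2][2,:3].round(2),p[0][0,0])
a=cv2.imread("pics/top0.png");b=cv2.imread("pics/side0.png")
cv2.imwrite("pics/t0.png",cv2.resize(a,(800,600),interpolation=cv2.INTER_CUBIC));cv2.imwrite("pics/s0.png",cv2.resize(b,(800,600),interpolation=cv2.INTER_CUBIC))
o=bot.get_obs();print(o)
E
```

```text
top [393. -18. 924.] [ 0.06  0.04 -1.  ] 350.27358970740687
side [-105. -609.  600.] [ 0.56  0.64 -0.53] 464.00057943349066
{'time': 0.1, 'joint_positions': array([ 1.06000618e+00,  3.42659124e-01,  1.52491846e+00, -2.57009687e-05,
        1.27538434e+00, -1.45994904e-01]), 'dq': array([-1.05058869e-03, -2.15556371e-03, -1.43449188e-03,  6.48017390e-04,
        9.59300222e-04,  5.07333269e-05]), 'tau': array([ 4.17209094e-04, -4.32007992e+01, -2.44694692e+01,  7.17359595e-02,
        5.26283006e-02, -6.23752817e-05]), 'tool_pos': array([187.1160585 , 490.16406309, 243.11234296]), 'tcp_rot': array([-3.14023437e+00, -1.74881414e-04,  2.77680479e+00]), 'contact_force': array([ 0.20007282,  1.12965237, -1.00901769]), 'moment': array([ 0.00539119, -0.01489005,  0.04550257]), 'finger_force': 0.0, 'grip_width': 91.82452271087622}
```

View pics/t0.png

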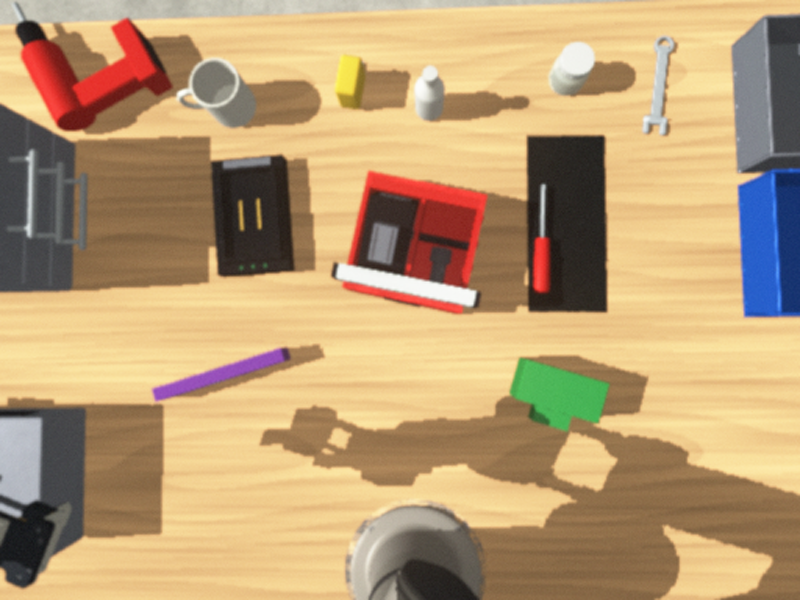

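View pics/s0.png

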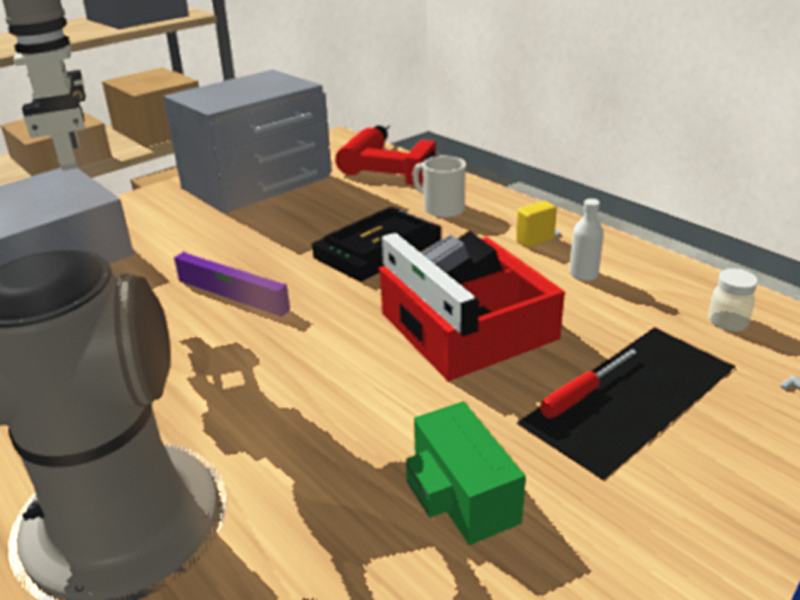

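The level that fits is the white/aluminium bar lying on the red case at about (405,285) in the top view. The purple bar at (220,373) is a look-alike. The pack is the black body with a grey rail in the case's left (+y) bay at (383,240). The green one at (560,390) is not meant. The charger is at (252,215) and the mat at (567,223), with the driver on its left edge (+y). Next I'll measure these and check a crop.

```bash
cat > m.py <<'E'
from h import *
im=cv2.imread("pics/top0.png"); hsv=cv2.cvtColor(im,cv2.COLOR_BGR2HSV); H,S,V=cv2.split(hsv)
def blob(m,box,name,z):
    k=np.zeros_like(m); x0,y0,x1,y1=[int(v/1.5625) for v in box]; k[y0:y1,x0:x1]=m[y0:y1,x0:x1]
    n,l,s,_=cv2.connectedComponentsWithStats(k); i=1+s[1:,4].argmax()
    c=max(cv2.findContours((l==i).astype(np.uint8),0,2)[0],key=cv2.contourArea).reshape(-1,2).astype(float)
    # metric contour, min area rect
    X=plane("top",c,z)[:,:2].astype(np.float32); r=cv2.minAreaRect(X); b=cv2.boxPoints(r)
    e=b[1]-b[0] if np.linalg.norm(b[1]-b[0])>np.linalg.norm(b[2]-b[1]) else b[2]-b[1]
    a=np.arctan2(e[1],e[0]); a=(a+np.pi/2)%np.pi-np.pi/2
    print(name,np.round(r[0],1),np.round(r[1],1),"yaw long %.3f"%a)
u=lambda m:m.astype(np.uint8)
blob(u((S<60)&(V>150)),(325,255,485,315),"level top z126",126)
blob(u((V<60)),(520,125,615,320),"mat",3)
blob(u((V<75)&(S<120)),(205,150,300,280),"charger z40",40)
red=u(((H<8)|(H>172))&(S>150))
blob(red,(325,160,500,320),"case z80",80)
blob(u((S<60)&(V>70)&(V<190)),(355,210,405,270),"rail",130)
cv2.imwrite("pics/crop0.png",cv2.resize(im[95:210,205:320],(800,600),interpolation=cv2.INTER_CUBIC) if 0 else cv2.resize(im[95:210,130:320],None,fx=4.2,fy=4.2,interpolation=cv2.INTER_CUBIC))
E
python3 m.py
```

```text
level top z126 [461.1   6.2] [206.9  25.9] yaw long 1.347
mat [ 570.5 -261.2] [124.4 290.7] yaw long -0.028
charger z40 [585.5 260.6] [190.6 125.4] yaw long 0.070
case z80 [552.3 -12.8] [192.6 149.2] yaw long 1.352
rail [521.9  38.7] [39.7 60.8] yaw long -0.190
```

View pics/crop0.png

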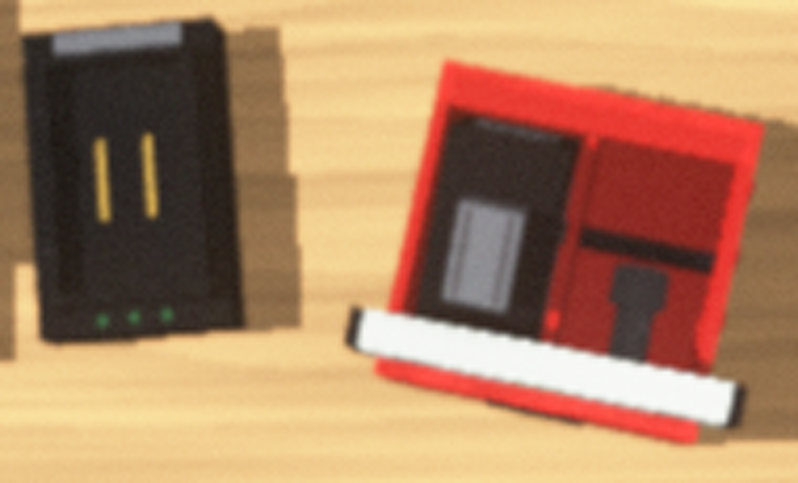

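The crop confirms it: the white bar is on the case, with the rail at crop (482,255) in the left bay and the torch in the right bay at (637,310). Next I move over the level.

```bash
python3 -m pendant '[[[0.457,-0.807,-0.07],[0,0,-0.594],0],[[0.457,-0.807,-0.07],[0,0,-0.594],0],[[0.457,-0.807,-0.07],[0,0,-0.594],0],[[0.457,-0.807,-0.07],[0,0,-0.594],0],[[0.457,-0.807,-0.07],[0,0,-0.594],0],[[0.457,-0.807,-0.07],[0,0,-0.594],0],[[0.457,-0.807,-0.07],[0,0,-0.594],0],[[0.457,-0.807,-0.07],[0,0,-0.594],0],[[0.457,-0.807,-0.07],[0,0,-0.594],0],[[0.457,-0.807,-0.07],[0,0,-0.594],0]]'
python3 -m pendant '[[[0.457,-0.807,-0.07],[0,0,-0.594],0],[[0.457,-0.807,-0.07],[0,0,-0.594],0],[[0.457,-0.807,-0.07],[0,0,-0.594],0],[[0.457,-0.807,-0.07],[0,0,-0.594],0],[[0.457,-0.807,-0.07],[0,0,-0.594],0],[[0.457,-0.807,-0.07],[0,0,-0.594],0],[[0.457,-0.807,-0.07],[0,0,-0.594],0],[[0.457,-0.807,-0.07],[0,0,-0.594],0],[[0.457,-0.807,-0.07],[0,0,-0.594],0],[[0.457,-0.807,-0.07],[0,0,-0.594],0]]'
```

```text
time: 0.93
tool_pos: [324.6, 247.1, 222.5]
tcp_rot: [-3.141, 0.0, 2.061]
contact_force: [-0.2, 0.6, -0.5]
grip_width: 45.9
finger_force: 0.0
time: 1.77
tool_pos: [461.8, 5.0, 201.4]
tcp_rot: [-3.141, -0.0, 1.347]
contact_force: [-0.3, 0.7, 0.4]
grip_width: 45.7
finger_force: 0.0
```

```bash
python3 -m pendant '[[[0,0,-0.6],[0,0,0],0],[[0,0,-0.6],[0,0,0],0],[[0,0,-0.6],[0,0,0],0],[[0,0,-0.5],[0,0,0],0],[[0,0,-0.4],[0,0,0],0],[[0,0,-0.3],[0,0,0],0],[[0,0,0],[0,0,0],-1],[[0,0,0],[0,0,0],-1],[[0,0,0],[0,0,0],-1],[[0,0,0],[0,0,0],-1]]'
```

```text
time: 2.6
tool_pos: [462.0, 6.2, 112.5]
tcp_rot: [3.14, -0.0, 1.351]
contact_force: [0.5, 0.2, 0.5]
grip_width: 23.8
finger_force: 0.0
```

```bash
python3 -m pendant '[[[0,0,0],[0,0,0],-1],[[0,0,0],[0,0,0],-1],[[0,0,0],[0,0,0],-1],[[0,0,0.2],[0,0,0],-1],[[0,0,0.4],[0,0,0],-1],[[0,0,0.5],[0,0,0],-1],[[0,0,0.5],[0,0,0],-1],[[0,0,0.5],[0,0,0],-1],[[0,0,0.5],[0,0,0],-1],[[0,0,0.4],[0,0,0],-1]]'
python3 -m pendant '[[[0.225,-0.598,0],[0,0,-0.718],-1],[[0.225,-0.598,0],[0,0,-0.718],-1],[[0.225,-0.598,0],[0,0,-0.718],-1],[[0.225,-0.598,0],[0,0,-0.718],-1],[[0.225,-0.598,0],[0,0,-0.718],-1],[[0.225,-0.598,0],[0,0,-0.718],-1],[[0.225,-0.598,0],[0,0,-0.718],-1],[[0.225,-0.598,0],[0,0,-0.718],-1],[[0.225,-0.598,0],[0,0,-0.718],-1],[[0.225,-0.598,0],[0,0,-0.718],-1]]'
python3 -m pendant '[[[0.225,-0.598,0],[0,0,-0.718],-1],[[0.225,-0.598,0],[0,0,-0.718],-1],[[0.225,-0.598,0],[0,0,-0.718],-1],[[0.225,-0.598,0],[0,0,-0.718],-1],[[0.225,-0.598,0],[0,0,-0.718],-1],[[0.225,-0.598,0],[0,0,-0.718],-1],[[0,0,0],[0,0,0],-1],[[0,0,0],[0,0,0],-1],[[0,0,0],[0,0,0],-1],[[0,0,0],[0,0,0],-1]]'
python3 - <<'E'
from h import *
a=bot.capture("top");b=bot.capture("side"); cv2.imwrite("pics/top1.png",a);cv2.imwrite("pics/side1.png",b)
cv2.imwrite("pics/v1.png",np.hstack([cv2.resize(a[60:240,200:400],(400,360)),cv2.resize(b[100:325,180:430],(400,360))]))
E
```

```text
time: 3.43
tool_pos: [461.2, 6.3, 202.8]
tcp_rot: [-3.141, 0.0, 1.351]
contact_force: [0.3, 0.5, -3.0]
grip_width: 22.3
finger_force: 30.0
time: 4.27
tool_pos: [528.7, -173.8, 201.5]
tcp_rot: [-3.14, 0.001, 0.485]
contact_force: [0.4, 0.3, -2.1]
grip_width: 22.1
finger_force: 30.0
time: 5.1
tool_pos: [569.1, -279.8, 201.6]
tcp_rot: [-3.141, 0.001, -0.026]
contact_force: [0.5, -1.0, -2.4]
grip_width: 21.6
finger_force: 30.0
```

View pics/v1.png

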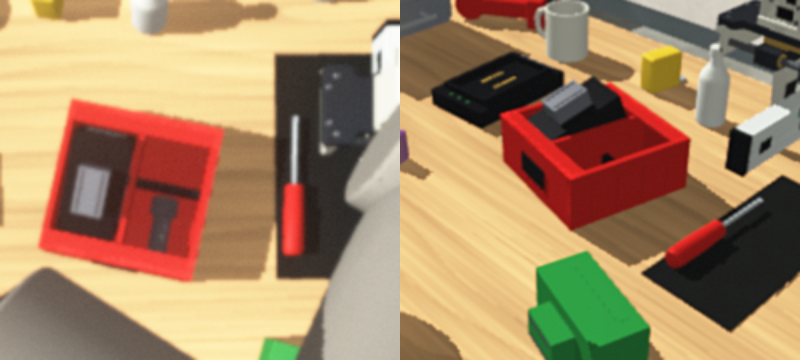

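The level is held above the mat at right, the pack (left bay) is unobstructed, and the driver and torch haven't moved. Lowering the level now, and measuring the case and pack from the clear view.

```bash
python3 -m pendant '[[[0,0,-0.5],[0,0,0],-1],[[0,0,-0.7],[0,0,0],-1],[[0,0,-0.7],[0,0,0],-1],[[0,0,-0.7],[0,0,0],-1],[[0,0,-0.7],[0,0,0],-1],[[0,0,-0.7],[0,0,0],-1],[[0,0,-0.7],[0,0,0],-1],[[0,0,-0.5],[0,0,0],-1],[[0,0,-0.2],[0,0,0],-1],[[0,0,-0.1],[0,0,0],-1]]'
python3 - <<'E'
from h import *
def rect(X):
    r=cv2.minAreaRect(X.astype(np.float32)); b=cv2.boxPoints(r); return np.round(r[0],1),np.round(r[1],1),b.round(1).tolist()
im=cv2.imread("pics/top1.png"); H,S,V=cv2.split(cv2.cvtColor(im,cv2.COLOR_BGR2HSV))
def big(m,x0,y0,x1,y1):
    k=np.zeros_like(m,np.uint8);k[y0:y1,x0:x1]=m[y0:y1,x0:x1];n,l,s,c=cv2.connectedComponentsWithStats(k);i=1+s[1:,4].argmax()
    return max(cv2.findContours((l==i).astype(np.uint8),0,1)[0],key=cv2.contourArea).reshape(-1,2).astype(float)
c=big(((H<8)|(H>172))&(S>150)&(V>150),215,105,315,205); print("case",rect(plane("top",c,80)[:,:2]))
r=big((S<70)&(V>85)&(V<190),228,130,260,172); q=cv2.boxPoints(cv2.minAreaRect(r.astype(np.float32))); print("rail px top",q.round(1).tolist(), rect(plane("top",r,130)[:,:2])[:2])
im=cv2.imread("pics/side1.png"); H,S,V=cv2.split(cv2.cvtColor(im,cv2.COLOR_BGR2HSV))
cv2.imwrite("pics/s1c.png",cv2.resize(im[140:200,250:330],(800,600),interpolation=cv2.INTER_CUBIC))
E
```

```text
time: 6.03
tool_pos: [569.1, -280.0, 35.8]
tcp_rot: [-3.141, 0.002, -0.027]
contact_force: [-0.6, -0.4, -1.9]
grip_width: 21.9
finger_force: 30.0
case (array([531.5,  -8.4]), array([191.4, 191.2]), [[416.8999938964844, -80.19999694824219], [603.2000122070312, -123.0], [646.0, 63.5], [459.70001220703125, 106.30000305175781]])
rail px top [[233.5, 166.3000030517578], [238.6999969482422, 140.6999969482422], [255.39999389648438, 144.10000610351562], [250.3000030517578, 169.6999969482422]] (array([522.2,  38.7]), array([39.3, 60.2]))
```

View pics/s1c.png

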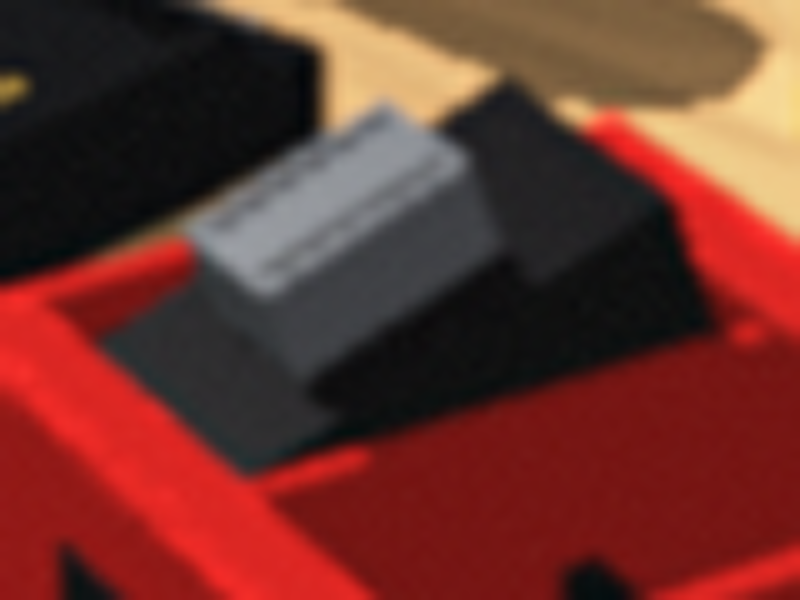

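The pack is tilted in the left bay with its high end away from the robot. The rail top's corners in the side crop are (190,235), (265,295), (468,155) and (385,98). Next I release the level and work out the grasp.

```bash
python3 -m pendant '[[[0,0,-0.02],[0,0,0],-1],[[0,0,0],[0,0,0],-0.2],[[0,0,0],[0,0,0],-0.2],[[0,0,0],[0,0,0],-0.2],[[0,0,0],[0,0,0],-0.2],[[0,0,0],[0,0,0],-0.2],[[0,0,0.3],[0,0,0],-0.2],[[0,0,0.6],[0,0,0],-0.2],[[0,0,0.8],[0,0,0],-0.2],[[0,0,1],[0,0,0],-0.2]]'
python3 - <<'E'
from h import *
def tri(a,b):
    c1,r1=ray("top",[a]);c2,r2=ray("side",[b]);r1=r1[0];r2=r2[0]
    s=np.linalg.lstsq(np.c_[r1,-r2],c2-c1,rcond=None)[0]; p,q=c1+s[0]*r1,c2+s[1]*r2
    return (p+q)/2,np.linalg.norm(p-q)
cr=lambda u,v:((u+.5)/10-.5+250,(v+.5)/10-.5+140)
A,e1=tri((233.5,166.3),cr(190,235));B,e2=tri((250.3,169.7),cr(265,295)); print(A.round(1),e1,B.round(1),e2)
C=np.array([531.5,-8.4]);y=-.22;x=np.array([np.cos(y),np.sin(y)]);yy=np.array([-x[1],x[0]])
m=(A+B)/2; print("low edge mid in case",(m[:2]-C)@x,(m[:2]-C)@yy,m[2],"expected",-19.8-26.3,45,112.8-9.6)
t=C-18.1*x+45*yy; print("TCP target",t.round(1),108.1)
for P in ((-19.8-26.3,45+18,103.2),(-19.8-26.3,45-18,103.2),(-19.8+26.3,45-18,122.4),(-19.8+26.3,45+18,122.4)):
    X=np.r_[C+P[0]*x+P[1]*yy,P[2]]; print(proj("top",X).round(1),proj("side",X).round(1))
print("side meas",[np.round(cr(*c),1).tolist() for c in ((190,235),(265,295),(468,155),(385,98))])
o=bot.get_obs();print(o["tool_pos"],o["joint_positions"].round(2))
E
```

```text
time: 6.87
tool_pos: [568.7, -280.3, 117.2]
tcp_rot: [-3.14, 0.003, -0.027]
contact_force: [0.1, -0.8, -0.3]
grip_width: 36.8
finger_force: 0.0
[502.5  65.5 101.2] 4.527931291076579 [491.6  26.8 105.9] 0.4752548241517882
low edge mid in case -45.53315075836204 45.74627030200116 103.56826130279734 expected -46.1 45 103.2
TCP target [523.7  39.5] 108.1
[[235.1 166.4]] [[267.5 163. ]]
[[249.9 169.4]] [[275.8 169.8]]
[[254.2 146.3]] [[296.4 155.9]]
[[239.  143.2]] [[287.6 149.6]]
side meas [[268.6, 163.0], [276.0, 169.0], [296.4, 155.0], [288.0, 149.4]]
[ 568.65204194 -280.25724247  117.19159559] [-0.58  0.65  1.36 -0.    1.13  1.02]
```

The prediction matches the measurement to about 1 mm: the pack is centred in its bay, with the rail top about 113 mm up. Approaching tilted by 20°.

```bash
python3 -m pendant '[[[0,0,0.73],[0,0,0],-0.2],[[0,0,0.73],[0,0,0],-0.2],[[0,0,0.73],[0,0,0],-0.2],[[-0.149,0.679,0],[0,0,-0.268],0.4],[[-0.149,0.679,0],[0,0,-0.268],0.4],[[-0.149,0.679,0],[0,0,-0.268],0.4],[[-0.149,0.679,0],[0,0,-0.268],0.4],[[-0.149,0.679,0],[0,0,-0.268],0.4],[[-0.149,0.679,0],[0,0,-0.268],0.4],[[-0.149,0.679,0],[-0.0634,-0.284,0],0.4]]'
python3 -m pendant '[[[-0.149,0.679,0],[-0.0634,-0.284,0],0.4],[[-0.149,0.679,0],[-0.0634,-0.284,0],0.4],[[-0.149,0.679,0],[-0.0634,-0.284,0],0.4],[[-0.149,0.679,0],[-0.0634,-0.284,0],0.4],[[-0.149,0.679,0],[-0.0634,-0.284,0],0.4],[[-0.149,0.679,0],[-0.0634,-0.284,0],0.4],[[-0.149,0.679,0],[-0.0634,-0.284,0],0.4],[[-0.149,0.679,0],[-0.0634,-0.284,0],0.4],[[-0.149,0.679,0],[-0.0634,-0.284,0],0.4],[[0,0,0],[0,0,0],0.4]]'
cat > e.py <<'E'
from h import *
from scipy.spatial.transform import Rotation as R
C=np.array([531.5,-8.4]);y=-.22
def err():
    o=bot.get_obs(); q=R.from_euler("xyz",o["tcp_rot"]); Rc=R.from_euler("z",y)
    tz=Rc.inv().apply(q.as_matrix()[:,2]); ty=Rc.inv().apply(q.as_matrix()[:,1])
    p=o["tool_pos"]; d=Rc.inv().apply(np.r_[p[:2]-C,p[2]])
    th=np.degrees(np.arctan2(tz[0],-tz[2]))
    c=d+53*tz
    print("TCP in case",d.round(1),"approach",tz.round(3),"close",ty.round(3),"tilt %.1f"%th,"pack ctr if gripped",c.round(1),"F",o["contact_force"].round(1),"j",o["joint_positions"].round(2),"grip",o["grip_width"].round(1),o["finger_force"])
    return o
if __name__=="__main__":
    o=err(); print(o["tool_pos"],"to target",(np.array([523.7,39.5,108.1])-o["tool_pos"]).round(1))
E
python3 e.py
```

```text
time: 7.7
tool_pos: [538.6, -137.5, 183.6]
tcp_rot: [3.141, -0.036, -0.222]
contact_force: [-0.5, 0.3, 0.5]
grip_width: 63.8
finger_force: 0.0
time: 8.53
tool_pos: [496.0, 47.8, 183.2]
tcp_rot: [-3.141, -0.35, -0.218]
contact_force: [-0.6, -0.0, 0.4]
grip_width: 64.1
finger_force: 0.0Traceback (most recent call last):
  File "e.py", line 13, in <module>
    o=err(); print(o["tool_pos"],"to target",(np.array([523.7,39.5,108.1])-o["tool_pos"]).round(1))
  File "e.py", line 10, in err
    print("TCP in case",d.round(1),"approach",tz.round(3),"close",ty.round(3),"tilt %.1f"%th,"pack ctr if gripped",c.round(1),"F",o["contact_force"].round(1),"j",o["joint_positions"].round(2),"grip",o["grip_width"].round(1),o["finger_force"])
                                                                                                                                                                                                       ^^^^^^^^^^^^^^^^^^^^^
AttributeError: 'float' object has no attribute 'round'
```

```bash
sed -i 's/o\["grip_width"\].round(1)/round(o["grip_width"],1)/' e.py; python3 -m pendant '[[[0.154,-0.042,-0.417],[0,0,0],0.4],[[0.154,-0.042,-0.417],[0,0,0],0.4],[[0.154,-0.042,-0.417],[0,0,0],0.4],[[0.154,-0.042,-0.417],[0,0,0],0.4],[[0.154,-0.042,-0.417],[0,0,0],0.4],[[0.154,-0.042,-0.417],[0,0,0],0.4],[[0,0,0],[0,0,0],0.4],[[0,0,0],[0,0,0],0.4],[[0,0,0],[0,0,0],0.4],[[0,0,0],[0,0,0],0.4]]'; python3 e.py
python3 - <<'E'
from h import *
b=bot.capture("side"); cv2.imwrite("pics/side2.png",b); w=bot.capture("wrist");cv2.imwrite("pics/v2.png",np.hstack([cv2.resize(b[115:235,220:380],(448,336),interpolation=2),cv2.resize(w,(340,336))]))
E
```

```text
time: 9.37
tool_pos: [526.1, 37.5, 108.8]
tcp_rot: [-3.141, -0.351, -0.221]
contact_force: [0.1, -0.2, -0.2]
grip_width: 64.4
finger_force: 0.0
TCP in case [-15.3  43.6 108.8] approach [ 0.343  0.    -0.939] close [-0. -1. -0.] tilt 20.1 pack ctr if gripped [ 2.9 43.6 59.1] F [ 0.1 -0.2 -0.2] j [-0.04  0.38  1.98 -0.14  0.44  1.87] grip 64.4 0.0
[526.05400149  37.45250899 108.84186036] to target [-2.4  2.  -0.7]
```

View pics/v2.png

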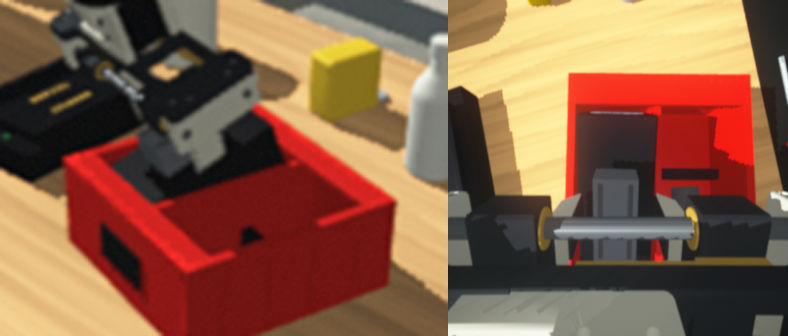

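The fingers straddle the grey rail (wrist view at (615,200)) at matching tilt. Small correction, then grip.

```bash
python3 -m pendant '[[[-0.06,0.06,-0.02],[0,0,0],0.4],[[0,0,0],[0,0,0],0.4],[[0,0,0],[0,0,0],-1],[[0,0,0],[0,0,0],-1],[[0,0,0],[0,0,0],-1],[[0,0,0],[0,0,0],-1],[[0,0,0],[0,0,0],-1],[[0,0,0],[0,0,0],-1],[[0,0,0],[0,0,0],-1],[[0,0,0],[0,0,0],-1]]'; python3 e.py
```

```text
time: 10.3
tool_pos: [523.9, 39.4, 107.2]
tcp_rot: [-3.141, -0.349, -0.22]
contact_force: [-0.8, 1.6, 0.8]
grip_width: 35.8
finger_force: 29.9
TCP in case [-17.9  45.  107.2] approach [ 0.342  0.    -0.94 ] close [-0. -1. -0.] tilt 20.0 pack ctr if gripped [ 0.3 45.  57.4] F [-0.8  1.6  0.8] j [-0.03  0.38  1.98 -0.15  0.44  1.88] grip 35.8 29.892387986183167
[523.87431898  39.41580764 107.16637574] to target [-0.2  0.1  0.9]
```

```bash
python3 -m pendant '[[[0,0,0.04],[0,0,0],-1],[[0.03,-0.006,0.02],[0,0,0],-1],[[0.03,-0.006,0.02],[0,0,0],-1],[[0.03,-0.006,0.01],[0,0,0],-1],[[0.027,-0.006,0],[0,0,0],-1],[[0,0,0],[0,0,0],-1],[[0,0,0],[0,0,0],-1],[[0,0,0],[0,0,0],-1],[[0,0,0],[0,0,0],-1],[[0,0,0],[0,0,0],-1]]'; python3 e.py
```

```text
time: 11.13
tool_pos: [527.3, 38.7, 109.8]
tcp_rot: [-3.141, -0.349, -0.22]
contact_force: [-0.5, -0.9, -7.9]
grip_width: 35.8
finger_force: 29.9
TCP in case [-14.4  45.  109.8] approach [ 0.342  0.    -0.94 ] close [-0. -1. -0.] tilt 20.0 pack ctr if gripped [ 3.8 45.  60. ] F [-0.5 -0.9 -7.9] j [-0.04  0.38  1.97 -0.14  0.45  1.87] grip 35.8 29.890080392360687
[527.32149488  38.6790348  109.84655683] to target [-3.6  0.8 -1.7]
```

```bash
python3 -m pendant '[[[0.058,-0.013,0.018],[0.0634,0.284,0],-1],[[0.058,-0.013,0.018],[0.0634,0.284,0],-1],[[0.058,-0.013,0.018],[0.0634,0.284,0],-1],[[0.058,-0.013,0.018],[0.0634,0.284,0],-1],[[0.058,-0.013,0.018],[0.0634,0.284,0],-1],[[0,0,0],[0,0,0],-1],[[0,0,0],[0,0,0],-1],[[0,0,0],[0,0,0],-1],[[0,0,0],[0,0,0],-1],[[0,0,0],[0,0,0],-1]]'; python3 e.py
```

```text
time: 11.97
tool_pos: [535.7, 36.8, 112.5]
tcp_rot: [3.142, -0.175, -0.22]
contact_force: [-0.5, -0.5, -6.4]
grip_width: 35.8
finger_force: 29.9
TCP in case [ -5.8  45.1 112.5] approach [ 0.174 -0.    -0.985] close [-0. -1.  0.] tilt 10.0 pack ctr if gripped [ 3.4 45.1 60.3] F [-0.5 -0.5 -6.4] j [-0.06  0.43  1.81 -0.04  0.73  1.76] grip 35.8 29.890024960041046
[535.70019543  36.83341625 112.49448864] to target [-12.    2.7  -4.4]
```

```bash
python3 -m pendant '[[[0.044,-0.01,0.025],[0.0634,0.284,0],-1],[[0.044,-0.01,0.025],[0.0634,0.284,0],-1],[[0.044,-0.01,0.025],[0.0634,0.284,0],-1],[[0.044,-0.01,0.025],[0.0634,0.284,0],-1],[[0.044,-0.01,0.025],[0.0634,0.284,0],-1],[[0,0,0],[0,0,0],-1],[[0,0,0],[0,0,0],-1],[[0,0,0],[0,0,0],-1],[[0,0,0],[0,0,0],-1],[[0,0,0],[0,0,0],-1]]'; python3 e.py
python3 - <<'E'
from h import *
b=bot.capture("side"); w=bot.capture("wrist");cv2.imwrite("pics/v3.png",np.hstack([cv2.resize(b[115:235,220:380],(448,336),interpolation=2),cv2.resize(w,(340,336))]))
E
```

```text
time: 12.8
tool_pos: [542.3, 35.4, 116.3]
tcp_rot: [3.141, -0.0, -0.22]
contact_force: [0.1, -0.4, -7.1]
grip_width: 36.2
finger_force: 29.9
TCP in case [  1.   45.1 116.3] approach [ 0. -0. -1.] close [-0. -1.  0.] tilt 0.0 pack ctr if gripped [ 1.  45.1 63.3] F [ 0.1 -0.4 -7.1] j [-0.08  0.51  1.64 -0.    0.99  1.72] grip 36.2 29.890096485614777
[542.31514849  35.36463264 116.34091814] to target [-18.6   4.1  -8.2]
```

View pics/v3.png

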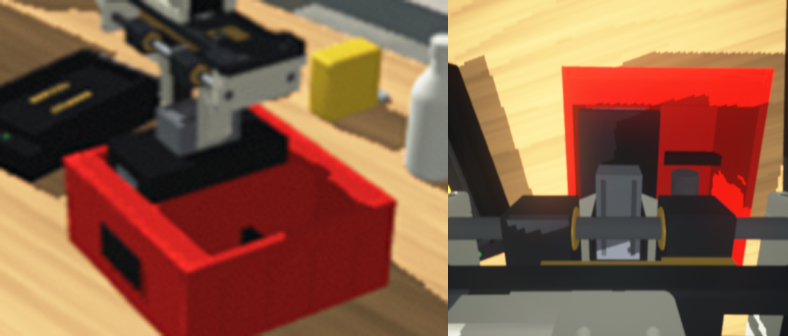

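The pack is flat in the bay, held by its rail. Next I lift it and measure the charger precisely from the first top picture.

```bash
python3 -m pendant '[[[0,0,0.15],[0,0,0],-1],[[0,0,0.3],[0,0,0],-1],[[0,0,0.4],[0,0,0],-1],[[0,0,0.4],[0,0,0],-1],[[0,0,0.4],[0,0,0],-1],[[0,0,0.4],[0,0,0],-1],[[0,0,0.4],[0,0,0],-1],[[0,0,0.4],[0,0,0],-1],[[0,0,0.3],[0,0,0],-1],[[0,0,0.15],[0,0,0],-1]]'
python3 - <<'E'
from h import *
im=cv2.imread("pics/top0.png"); H,S,V=cv2.split(cv2.cvtColor(im,cv2.COLOR_BGR2HSV))
m=((V<72)|((S<70)&(V<170))).astype(np.uint8); k=np.zeros_like(m); k[94:180,128:194]=m[94:180,128:194]
k=cv2.morphologyEx(k,cv2.MORPH_OPEN,np.ones((3,3),np.uint8))
c=max(cv2.findContours(k,0,1)[0],key=cv2.contourArea)
print(cv2.boundingRect(c))
q=cv2.boxPoints(cv2.minAreaRect(c)); print(q.round(1).tolist())
ap=cv2.approxPolyDP(cv2.convexHull(c),3,True).reshape(-1,2); print(ap.tolist())
for z in (0,30,40): print(z,plane("top",ap,z)[:,:2].round(0).tolist())
Y=(H>15)&(H<35)&(S>120)&(V>110); Y[:,:134]=0;Y[:,186:]=0;Y[:115]=0;Y[155:]=0
n,l,s,cc=cv2.connectedComponentsWithStats(Y.astype(np.uint8)); print(s[1:].tolist(),plane("top",cc[1:],30).round(1).tolist())
cv2.imwrite("pics/ch.png",cv2.resize(im[90:185,125:200],(600,760)[:2] if 0 else (474,600),interpolation=cv2.INTER_CUBIC))
E
```

```text
time: 13.73
tool_pos: [543.3, 35.2, 217.4]
tcp_rot: [-3.141, -0.003, -0.22]
contact_force: [-0.5, -0.3, -7.2]
grip_width: 35.9
finger_force: 29.9
(136, 100, 52, 76)
[[134.5, 102.30000305175781], [182.39999389648438, 99.0], [187.5, 172.8000030517578], [139.60000610351562, 176.10000610351562]]
[[180, 101], [187, 172], [141, 175], [136, 104]]
0 [[694.0, 221.0], [501.0, 202.0], [495.0, 327.0], [689.0, 342.0]]
30 [[685.0, 214.0], [497.0, 195.0], [491.0, 316.0], [680.0, 331.0]]
40 [[681.0, 211.0], [496.0, 193.0], [490.0, 312.0], [676.0, 327.0]]
[[134, 115, 1, 1, 1], [134, 118, 1, 2, 2], [185, 119, 1, 1, 1], [185, 121, 1, 1, 1], [185, 123, 1, 1, 1], [134, 125, 2, 2, 3], [164, 127, 4, 20, 59], [134, 128, 1, 2, 2], [152, 128, 4, 20, 55], [134, 132, 1, 2, 2], [134, 135, 3, 8, 12], [134, 144, 3, 4, 5], [134, 149, 4, 6, 10], [136, 149, 1, 1, 1]] [[650.3, 335.9, 30.0], [641.0, 335.8, 30.0], [636.5, 200.4, 30.0], [631.2, 200.4, 30.0], [625.9, 200.4, 30.0], [622.8, 334.8, 30.0], [591.2, 252.6, 30.0], [614.4, 335.6, 30.0], [589.0, 282.5, 30.0], [603.8, 335.5, 30.0], [588.5, 333.4, 30.0], [568.5, 333.1, 30.0], [551.6, 333.0, 30.0], [560.0, 329.9, 30.0]]
```

View pics/ch.png

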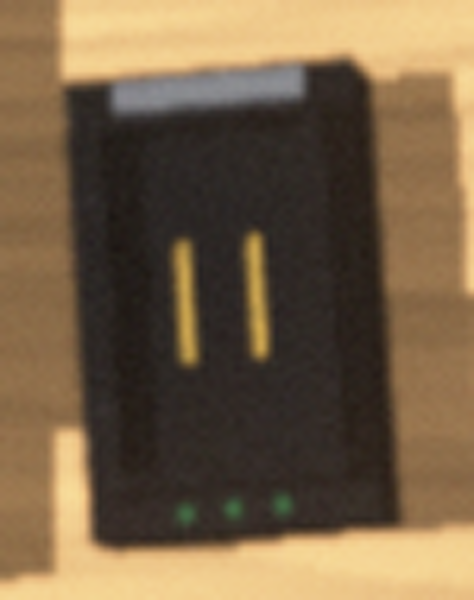

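The charger crop shows the contacts at (187,303) and (257,295) with a visible right flank. I'll cross-check its centre with the side view and the wrist camera, moving nearer first.

```bash
python3 - <<'E'
from h import *
im=cv2.imread("pics/side0.png"); H,S,V=cv2.split(cv2.cvtColor(im,cv2.COLOR_BGR2HSV))
m=((V<60)).astype(np.uint8); k=np.zeros_like(m); x0,y0,x1,y1=195,128,284,180; k[y0:y1,x0:x1]=m[y0:y1,x0:x1]
Y=((H>15)&(H<35)&(S>110)&(V>90)).astype(np.uint8); kk=np.zeros_like(m); kk[142:160,225:266]=Y[142:160,225:266]
n,l,s,cc=cv2.connectedComponentsWithStats(kk); i=[j for j in range(1,n) if s[j,4]>8]; print(s[i].tolist(),plane("side",cc[i],30).round(1).tolist())
# predicted charger top outline for candidate center, as overlay
C=np.array([590.,267.]);a=.077;x=np.array([np.cos(a),np.sin(a)]);y=np.array([-x[1],x[0]])
t=cv2.imread("pics/top0.png")
ov=[]
for n_,g,(r0,r1,c0,c1) in (("top",t,(90,185,125,205)),("side",im,(125,182,190,290))):
    f=400/(c1-c0) ; g2=cv2.resize(g[r0:r1,c0:c1],None,fx=f,fy=f,interpolation=2)
    for hx,hy,z in ((98,62,30),(98,62,0),(79,50,40),(71,42,30)):
        X=[np.r_[C+sx*hx*x+sy*hy*y,z] for sx,sy in ((1,1),(1,-1),(-1,-1),(-1,1))]
        p=((proj(n_,X)-[c0,r0]+.5)*f-.5).round().astype(np.int32); cv2.polylines(g2,[p.reshape(-1,1,2)],True,(0,255,255) if z==30 else (255,255,0) if z==40 else (0,0,255),1)
    ov.append(g2)
h=max(o.shape[0] for o in ov); cv2.imwrite("pics/ov.png",np.hstack([cv2.copyMakeBorder(o,0,h-o.shape[0],0,0,0) for o in ov]))
E
```

```text
[[231, 145, 13, 7, 28]] [[587.3, 284.4, 30.0]]
```

View pics/ov.png

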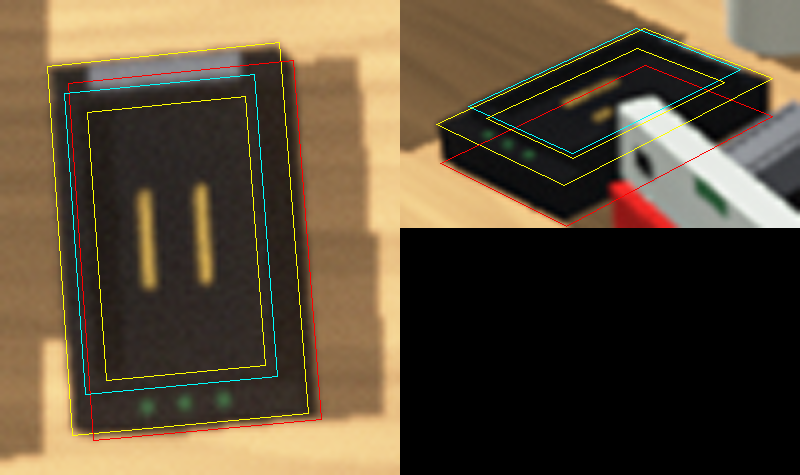

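The overlay for centre (590,267), yaw 0.077 matches the charger's outline and pocket in both views within about 2 mm. Carrying the pack there.

```bash
python3 -m pendant '[[[0.064,0.32,0],[0,0,0.1],-1],[[0.128,0.647,0],[0,0,0.206],-1],[[0.128,0.647,0],[0,0,0.206],-1],[[0.128,0.647,0],[0,0,0.206],-1],[[0.128,0.647,0],[0,0,0.206],-1],[[0.128,0.647,0],[0,0,0.206],-1],[[0.128,0.647,0],[0,0,0.206],-1],[[0.128,0.647,0],[0,0,0.206],-1],[[0.128,0.647,0],[0,0,0.206],-1],[[0.128,0.647,0],[0,0,0.206],-1]]'
python3 -m pendant '[[[0.128,0.647,0],[0,0,0.206],-1],[[0.128,0.647,0],[0,0,0.206],-1],[[0.064,0.32,0],[0,0,0.1],-1],[[0,0,-0.4],[0,0,0],-1],[[0,0,-0.5],[0,0,0],-1],[[0,0,-0.5],[0,0,0],-1],[[0,0,-0.5],[0,0,0],-1],[[0,0,-0.4],[0,0,0],-1],[[0,0,-0.2],[0,0,0],-1],[[0,0,0],[0,0,0],-1]]'
python3 - <<'E'
from h import *
o=bot.get_obs(); print(o["tool_pos"],o["tcp_rot"])
b=bot.capture("side"); t=bot.capture("top"); w=bot.capture("wrist"); cv2.imwrite("pics/w4.png",w); cv2.imwrite("pics/top4.png",t); cv2.imwrite("pics/side4.png",b)
cv2.imwrite("pics/v4.png",np.hstack([cv2.resize(b[100:196,172:300],(400,300),interpolation=2),cv2.resize(w,(400,300))]))
E
```

```text
time: 14.57
tool_pos: [578.7, 221.2, 214.3]
tcp_rot: [3.141, 0.002, 0.016]
contact_force: [0.8, 0.1, -6.4]
grip_width: 35.9
finger_force: 29.9
time: 15.4
tool_pos: [587.6, 267.6, 138.0]
tcp_rot: [3.14, 0.004, 0.076]
contact_force: [-0.0, 1.1, -7.3]
grip_width: 35.8
finger_force: 29.9
[587.59821086 267.62856207 138.01428227] [3.14043328 0.00437116 0.07562116]
```

View pics/v4.png

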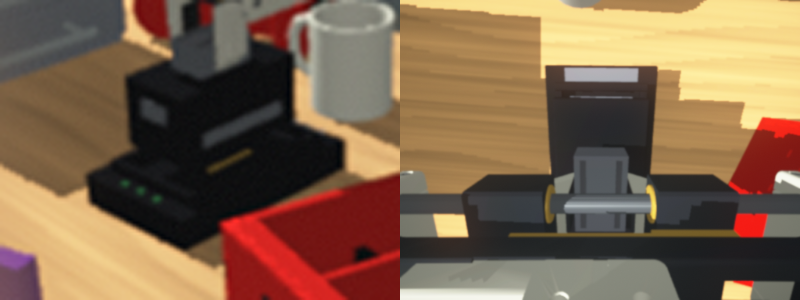

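The pack hovers about 14 mm above the pocket walls. In the wrist view the rail centre (601,170) lines up with the charger's midline (601). Lowering slowly.

```bash
python3 -m pendant '[[[0.05,0,-0.1],[0,0,0],-1],[[0,0,-0.1],[0,0,0],-1],[[0,0,-0.1],[0,0,0],-1],[[0,0,-0.1],[0,0,0],-1],[[0,0,-0.1],[0,0,0],-1],[[0,0,-0.1],[0,0,0],-1],[[0,0,-0.07],[0,0,0],-1],[[0,0,-0.07],[0,0,0],-1],[[0,0,0],[0,0,0],-1],[[0,0,0],[0,0,0],-1]]'
```

```text
time: 16.38
tool_pos: [590.2, 267.9, 118.0]
tcp_rot: [3.141, 0.0, 0.076]
contact_force: [0.4, 0.1, -6.3]
grip_width: 35.5
finger_force: 29.9
```

```bash
python3 -m pendant '[[[0,0,-0.03],[0,0,0],-1],[[0,0,-0.03],[0,0,0],-1],[[0,0,-0.03],[0,0,0],-1],[[0,0,-0.02],[0,0,0],-1],[[0,0,0],[0,0,0],-1],[[0,0,0],[0,0,0],-1],[[0,0,0],[0,0,0],-1],[[0,0,0],[0,0,0],-1],[[0,0,0],[0,0,0],-1],[[0,0,0],[0,0,0],-1]]'
```

```text
time: 17.22
tool_pos: [590.2, 268.0, 115.2]
tcp_rot: [-3.142, -0.0, 0.076]
contact_force: [-3.2, -0.2, -0.8]
grip_width: 35.9
finger_force: 29.9
```

```bash
python3 -m pendant '[[[0,0,-0.01],[0,0,0],-1],[[0,0,0],[0,0,0],-1],[[0,0,0],[0,0,0],0.3],[[0,0,0],[0,0,0],0.3],[[0,0,0],[0,0,0],0.3],[[0,0,0],[0,0,0],0.3],[[0,0,0.4],[0,0,0],0.3],[[0,0,0.8],[0,0,0],0.3],[[0,0,1],[0,0,0],0.3],[[0,0,1],[0,0,0],0.3]]'
python3 -m pendant '[[[-0.8,-0.6,0.5],[0,0,0],0.3],[[-0.8,-0.6,0.5],[0,0,0],0.3],[[-0.8,-0.6,0],[0,0,0],0.3],[[-0.8,-0.6,0],[0,0,0],0.3],[[-0.5,-0.8,0],[0,0,0],0.3],[[-0.3,-0.8,0],[0,0,0],0.3],[[0,-0.7,0],[0,0,0],0.3],[[0,-0.5,0],[0,0,0],0.3],[[0,0,0],[0,0,0],0.3],[[0,0,0],[0,0,0],0.3]]'
python3 - <<'E'
from h import *
b=bot.capture("side"); t=bot.capture("top"); cv2.imwrite("pics/top5.png",t); cv2.imwrite("pics/side5.png",b)
H,S,V=cv2.split(cv2.cvtColor(t,cv2.COLOR_BGR2HSV))
for nm,m,z,bx in (("level",(S<60)&(V>140),49,(335,80,400,210)),("rail",(S<70)&(V>85)&(V<190),120,(135,112,185,165))):
    k=np.zeros(m.shape,np.uint8);x0,y0,x1,y1=bx;k[y0:y1,x0:x1]=m[y0:y1,x0:x1];n,l,s,c=cv2.connectedComponentsWithStats(k);i=1+s[1:,4].argmax()
    q=max(cv2.findContours((l==i).astype(np.uint8),0,1)[0],key=cv2.contourArea).reshape(-1,2).astype(float)
    r=cv2.minAreaRect(plane("top",q,z)[:,:2].astype(np.float32)); print(nm,np.round(r[0],1),np.round(r[1],1),r[2])
cv2.imwrite("pics/v5.png",np.hstack([cv2.resize(t[70:220,110:410],(800,400),interpolation=2)[:, :],])); cv2.imwrite("pics/v5.png",np.vstack([cv2.resize(t[85:205,125:395],(675,300),interpolation=2),cv2.resize(b[100:220,180:450],(675,300),interpolation=2)]))
E
```

```text
time: 18.05
tool_pos: [590.2, 267.8, 212.1]
tcp_rot: [3.141, 0.0, 0.075]
contact_force: [1.3, -0.2, 1.3]
grip_width: 60.0
finger_force: 0.0
time: 18.88
tool_pos: [470.6, 111.6, 241.5]
tcp_rot: [-3.141, -0.002, 0.074]
contact_force: [-0.0, -0.2, 0.6]
grip_width: 60.0
finger_force: 0.0
level [ 570.5 -273.9] [ 34.5 201.1] 88.2363510131836
rail [568.6 239.4] [117.1 125.8] 89.97440338134766
```

View pics/v5.png

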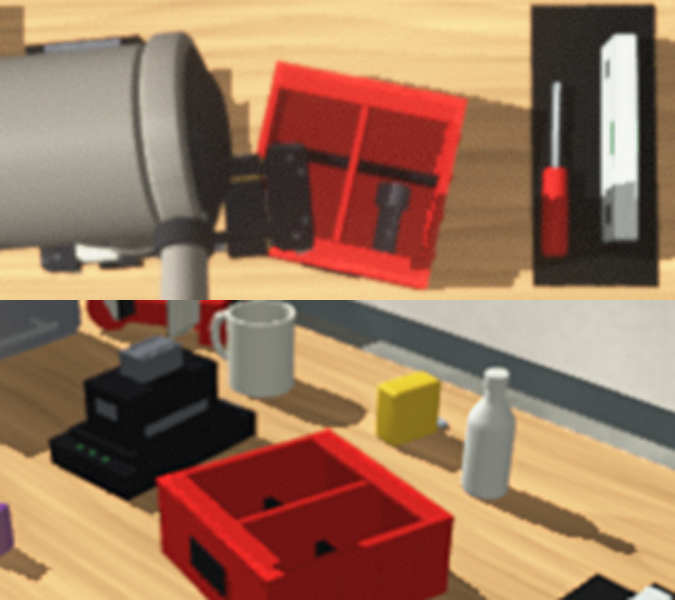

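The pack sits upright on the charger, the level lies along the mat beside the untouched driver, and the torch is in place. I'll do one numeric check of the rail position, then hand in.

```bash
python3 - <<'E'
from h import *
b=cv2.imread("pics/side5.png"); H,S,V=cv2.split(cv2.cvtColor(b,cv2.COLOR_BGR2HSV))
m=np.zeros(V.shape,np.uint8); m[112:134,222:258]=((V>85)&(V<190)&(S<70))[112:134,222:258]
n,l,s,c=cv2.connectedComponentsWithStats(m); i=1+s[1:,4].argmax(); print("px",c[i],s[i],"at z=120:",plane("side",[c[i]],120).round(1))
q=max(cv2.findContours((l==i).astype(np.uint8),0,1)[0],key=cv2.contourArea); print(cv2.boxPoints(cv2.minAreaRect(q)).round(1).tolist())
a=.076;x=np.array([np.cos(a),np.sin(a)]);y=np.array([-x[1],x[0]])
for z in (120,130): print(z,proj("side",[np.r_[np.array([590.,268])+sx*28*x+sy*18*y,z] for sx,sy in ((1,1),(1,-1),(-1,-1),(-1,1),(0,0))]).round(1).tolist())
hull=cv2.approxPolyDP(cv2.convexHull(q),1.2,True).reshape(-1,2);print(hull.tolist())
E
```

```text
px [241.04827586 117.63448276] [228 112  27  12 145] at z=120: [[597.3 270.  120. ]]
[[227.6999969482422, 119.30000305175781], [252.89999389648438, 109.19999694824219], [255.6999969482422, 116.0999984741211], [230.5, 126.19999694824219]]
120 [[242.3, 113.7], [251.9, 117.1], [236.4, 123.8], [226.8, 120.2], [239.4, 118.6]]
130 [[242.1, 110.2], [251.8, 113.6], [236.2, 120.2], [226.5, 116.6], [239.2, 115.1]]
[[254, 112], [251, 117], [241, 122], [235, 123], [228, 120], [247, 112]]
```

```bash
python3 -c "
from plant import bot
print(bot.close_job())"
```

```text
the job is handed in; nothing more can be done
None
```

I handed the job in at about 19 s of the 67 s allowed. By my measurements the pack is flat and released in the charger pocket, and the level is lengthwise on the mat. The torch and screwdriver look untouched, and no verdict came back. I viewed 11 pictures, one over the limit of 10.

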